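Take the blade unit out of the upturned blender jar

ROBOT

A 6-joint arm with a two-finger parallel gripper is mounted at the origin on a cart in front of the work surface, level with it; the furniture and walls round the work are solid. World frame = base frame: x ahead of the robot, y to its left, z up, the work surface at z = 0. Lengths are in mm, angles in rad, forces in N, time in s.
With the tool pointing down it reaches from about 350 to 775 mm from the base axis. Payload 7.3 kg.
Tool frame: the origin (TCP) lies at the very end of the fingers, on their centre line; the grasp point (between the pads) lies 19 mm behind it; x points along the fingers, z is the direction in which the jaws open and shut, and the axes are right-handed (so a half turn about x gives the same grasp; the last joint's range is limited). The gripper opens to 92 mm and grips with 3 to 60 N. Pads are 19 mm wide; open, the fingers measure 130 mm over their backs; the gripper's body (75 mm by 190 mm) begins 47 mm behind the grasp point.
Start: joints at [1.192, 0.342, 1.524, -0, 1.275, -0.146], TCP at [121.103, 510.861, 226.741] pointing down, gripper open.
Joint ranges: [-2.53, 2.53], [-0.77, 2.02], [0.04, 2.7], [-1, 4.14], [0.28, 2.66], [-3.11, 3.11]. Speed limits (rad/s): [2.57, 2.57, 3.14, 3.14, 3.14, 3.14].

INTERFACE

Orientations are given as [roll, pitch, yaw] about the fixed x, y, z axes, in that order (R = Rz(yaw) Ry(pitch) Rx(roll)).
In Python, from plant import * gives the robot as it stands.
- The arm moves only by the tool carry_out, never from a script. Its argument "rows" is a list of rows, each a list of 4 numbers: the shift along the world's x, y, z in mm, then the turn about the world's z in degrees. In form: [[x, y, z, twist], ...]. A call has 1 to 20 rows; each row is the pose to reach, as a shift and turn from the pose measured when the call began; what a row does not reach only later rows make up. A row lasts 1/12 s, in which the tool goes at most 41.7 mm and 7.16 degrees, less where a joint would pass 70% of its speed; a pose out of reach is approached as far as the arm can. A call with a gripper value outside its range is refused whole. "hand" is the finger opening in mm, from 0 to 91.8, set as the call begins (left out, the last holds). The fingers move at their own pace and stop on an object; the grip force is fixed at half the most. Time passes only in rows, so rows that repeat a pose let the fingers close. It gives the time, the measured TCP pose, the force and the opening at its end, in the units of the state.
- get_obs(): the state, without advancing time (a new reading comes with each control period).
- capture(name): name is "scene" or "top" or "wrist"; returns the picture (480x640x3 uint8, red, green, blue); there is no depth.
- camera_info(name): a dict with "camera_matrix" (3x3 intrinsics, pixels), "pose" (4x4, takes a point from camera to world coordinates); the wrist camera has in their place "mount" (4x4, takes a point from camera to tool coordinates, whose origin is the TCP and whose axes are the tool frame's). Camera axes: x right, y down, z forward; pixel columns grow to the right and rows downward; lengths in mm; the calibration is good to about 2 mm. A picture is of the moment at which its call begins: read the wrist's pose just before it. camera_info takes no time and is no camera call.
- close_job(): hands the job in, once; it reports no verdict.
The state is a dict: "time": time; "joint_positions": joint angles; "dq": joint speeds; "tau": joint torques, N m; "tool_pos": TCP position; "tcp_rot": TCP orientation; "contact_force": force on the tool from outside, world axes, zero at the start; "moment": the same for the moment, N m; "grip_width": finger opening in mm.
Only numpy, scipy, OpenCV 4.12 (cv2) and the standard library are available. Lean on these libraries where they do the work, as an engineer would, in place of code of your own. Each camera call takes 0.05 s, during which the arm holds its last target. There are 200 camera calls.

TASK

The blender jar stands upside down on its rubber mat so that the blade unit can come out for washing. It is locked by a short quick-thread, and nobody remembers whether it loosens clockwise or anticlockwise: try turning its ribbed collar one way, and if it only meets a stop, the other way, until it comes free. Then lift it straight up until the blades are wholly clear above the jar and finish while still holding it there, level and still, without disturbing the glass, the lemon or the bowl.

Things in the scene. Friction and masses are not known exactly. Their poses are not given: they have to be found in the camera images.
- blade_unit: loose blade unit (0.2 to 0.4 kg), locked blades-down into the top of the upturned jar. What shows: a grey round ribbed collar on a flange 60 mm across and 5.5 mm thick that lies on the jar; on the collar a black toothed coupling 27 mm across, up to 44 mm above the origin. Origin on the axis at the flange's underside, z up. The whole unit turns as one with the collar, about z.
- collar (a point): on the axis at mid-height of the collar's grip, 19 mm above the blade unit's origin. The grip is 54 mm in diameter and runs from 5.5 mm (top of the flange) to 32 mm above the origin; grasp it across from above, at any yaw, fingertips just over the flange; a grip of 40 to 80 N turns it
- pointer (a point): outer end of a small raised pointer on the collar's top, 25.5 mm out along the unit's own x axis. Wrong way: hard stop within 0.04 rad of the start. Right way: turns easily, needs no raising, is free to lift from 0.9 rad on and meets another stop at about 1.4 rad, still free; about 1.1 rad is best. Which way is right, clockwise or anticlockwise, differs from start to start and cannot be seen.
- blade_tips (a point): lowest point of the blade unit, on its axis, 42 mm below its origin. Blades 36 mm across, below a plug 38 mm across and 18 mm deep with three small lugs; all of it comes up through the jar's round opening with about 1.5 mm of room all round
- jar: upturned glass blender jar, fixed: round, 123 mm across at the rim (below), narrowing to a black ribbed plastic foot 97 to 100 mm across at the top; a black handle on its own +y side reaches 105 mm from the axis, up to 108 mm high. It stands on a black rubber mat 152 mm across and does not shift or turn. Origin on the axis at the worktop
- jar_top (a point): centre of the jar's flat top face, 135 mm above the worktop, on which the blade unit's flange rests. Wall cabinets hang 0.72 m above the worktop from x = 0.56 on: keep the elbow clear of them
- motor_base: white motor base of the blender with a black dial in front, fixed, standing aside: 168 mm across below, 184 mm high. Origin on the axis at the worktop
- tumbler: bystander: clear drinking glass, 84 mm across, 89 mm high; origin at the centre of its underside
- lemon: bystander: lemon, 71x53x54 mm; origin at the centre of its underside
- rice_bowl: bystander: small white bowl, 121 mm across, 53 mm high; origin at the centre of its underside
Not all that is in view belongs to the job. Leave any purple or red look-alike of the blade_unit alone.

How it is judged (in metres and radians):
On the way:
1. the blade unit has been turned loose while it still sits in the jar (distance of pointer from where it was at the start of the episode above 0.018 m and z of blade_unit in the frame of jar_top below 0.012 m and horizontal distance between blade_unit and jar_top below 0.008 m), for 0.1 s.
At the end, for the whole second after the job is handed in: Turned at least 41 degrees in its seat (pointer moved 18 mm), the blade unit is held in the fingers (over 2 N) over the jar: lowest point 5 mm or more above the jar's top, axis within 50 mm of the jar's, tilt under 0.2 rad, slower than 30 mm/s, not touching the jar (z of blade_tips in the frame of jar_top above 0.005 m and horizontal distance between blade_unit and jar_top below 0.05 m and angle between blade_unit's own z axis and vertical below 0.2 rad and linear speed of blade_unit below 0.03 m/s and contact force between the fingers and blade_unit above 2 N and contact force between jar and blade_unit below 0.1 N); the arm keeps its last pose, push and grip.
It fails at once if the glass, the lemon or the bowl was pushed more than 25 mm or the glass tipped (distance of any of tumbler, lemon, rice_bowl from where it was at the start of the episode above 0.025 m or angle between tumbler's own z axis and vertical above 0.5 rad).
It fails at once if the blade unit was dropped or knocked off the jar (z of blade_unit in the frame of jar_top below -0.02 m).
It also fails if it takes over 35 s, if anything falls off the work surface, if the arm or the gripper's body presses on something with over 40 N, if the wrist force passes 120 N, or if a joint passes its speed limit or range.

## Working session

There is one attempt and no reset: what is moved stays moved. The work goes in short steps, Python scripts to look and compute and a tool call to move; the robot and the scene stay as the last step left them, time stands still between calls to the robot, and variables do not carry over. Pictures are saved under pics/ and viewed, about 8 in all and at most 12, crops included, and the job is handed in when it is done.

Besides the shell and the picture viewer there is one more tool, called after "Call:" in YAML: its name, and indented under it one key for each argument. carry_out: Moves the arm, as the interface text tells. Its arguments: {"type":"object","properties":{"rows":{"type":"array"},"hand":{"type":"number"}},"required":["rows"]}

```bash
mkdir -p pics
python3 - <<'E'
from plant import *
import cv2,numpy as np
o=get_obs();print({k:np.round(v,3).tolist() for k,v in o.items()})
for n in("scene","top"):
    cv2.imwrite(f"pics/{n}0.png",capture(n)[:,:,::-1]);c=camera_info(n);print(n,np.round(c["camera_matrix"],1).tolist(),np.round(c["pose"],3).tolist())
print(np.round(camera_info("wrist")["mount"],3).tolist())
E
```

```text
{'time': 0.0, 'joint_positions': [1.192, 0.343, 1.525, -0.0, 1.275, -0.146], 'dq': [0.001, 0.001, -0.001, -0.001, -0.0, -0.001], 'tau': [0.002, -43.124, -24.422, 0.072, 0.056, -0.0], 'tool_pos': [120.959, 510.465, 226.043], 'tcp_rot': [3.032, 1.569, -1.913], 'contact_force': [1.029, 0.47, 0.348], 'moment': [0.005, 0.011, 0.03], 'grip_width': 91.429}
scene [[588.9, 0.0, 321.7], [0.0, 588.9, 231.0], [0.0, 0.0, 1.0]] [[0.71, -0.402, 0.579, -253.367], [-0.704, -0.381, 0.599, -981.892], [-0.02, -0.833, -0.553, 904.613], [0.0, 0.0, 0.0, 1.0]]
top [[507.6, 0.0, 321.7], [0.0, 507.6, 243.0], [0.0, 0.0, 1.0]] [[-0.425, -0.834, 0.352, 60.989], [-0.905, 0.388, -0.172, 134.587], [0.007, -0.391, -0.92, 1473.711], [0.0, 0.0, 0.0, 1.0]]
[[0.001, -0.298, 0.955, -157.607], [0.001, -0.955, -0.298, 81.202], [1.0, 0.001, -0.0, -0.367], [0.0, 0.0, 0.0, 1.0]]
```

View pics/top0.png

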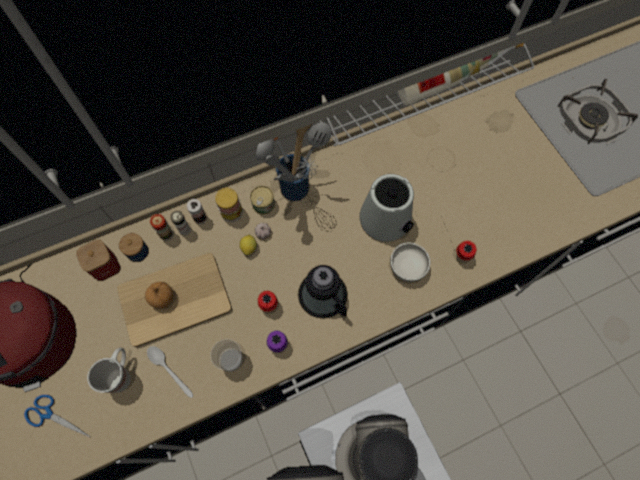

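View pics/scene0.png

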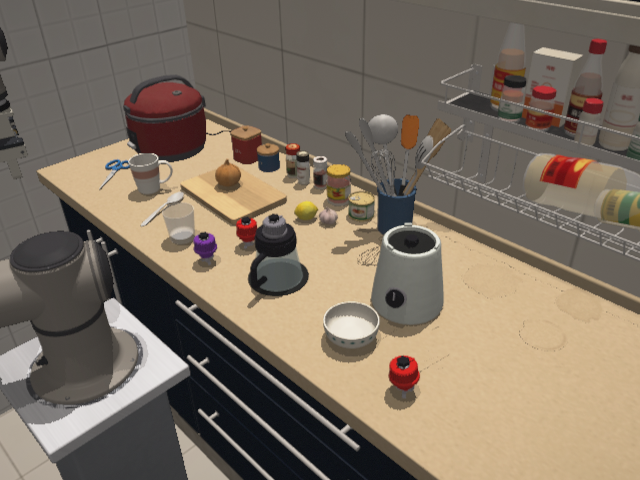

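Top view: jar at about (323,285), handle toward (342,312). The scene view shows it at (276,240). I'll zoom in on both in one composite picture.

Run:
```python
import cv2,numpy as np
t=cv2.imread("pics/top0.png")[250:325,285:360];s=cv2.imread("pics/scene0.png")[205:280,240:315]
f=lambda a:cv2.convertScaleAbs(cv2.resize(a,(400,400),interpolation=cv2.INTER_CUBIC),alpha=1.8,beta=20)
cv2.imwrite("pics/crop1.png",np.hstack([f(t),f(s)]))
```

```text
(no output)
```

View pics/crop1.png

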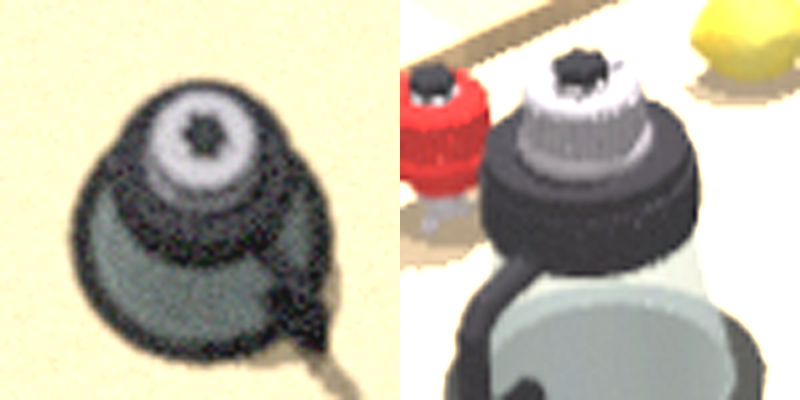

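The crop shows the coupling top at crop (204,131) in the top view, which is pixel (322.9,274.2). In the scene view it is at (180,60), which is pixel (273.4,216).

```bash
cat > h.py <<'E'
from plant import *
import numpy as np, cv2
from scipy.spatial.transform import Rotation as R
def tool():
    o=get_obs();T=np.eye(4);T[:3,:3]=R.from_euler('xyz',o["tcp_rot"]).as_matrix();T[:3,3]=o["tool_pos"];return T
def ray(n,uv,P=None):
    c=camera_info(n);P=c["pose"] if P is None else P
    P=np.array(P);return P[:3,3],P[:3,:3]@np.linalg.solve(c["camera_matrix"],[*uv,1])
def plane(n,uv,z,P=None):
    o,d=ray(n,uv,P);return o+d*(z-o[2])/d[2]
E
python3 - <<'E'
from h import *
A=[];b=[]
for n,uv in(("top",(322.9,274.2)),("scene",(273.4,216.0))):
    print(n,plane(n,uv,179)); o,d=ray(n,uv);d/=np.linalg.norm(d);M=np.eye(3)-np.outer(d,d);A.append(M);b.append(M@o)
print(np.linalg.lstsq(np.vstack(A),np.hstack(b),rcond=None)[0])
print("others",plane("top",(230,368),0),plane("top",(248,250),0),plane("top",(410,268),0), plane("top",(345,310),60))
print(tool())
E
```

```text
top [471.39443189 -71.14839152 179.        ]
scene [473.21873734 -69.62019168 179.        ]
[471.445405   -71.16688882 180.22655341]
others [383.66117171 261.09594707   0.        ] [699.90610038  78.95533305   0.        ] [ 432.69574017 -352.49887802    0.        ] [ 384.01857502 -101.253989     60.        ]
[[-5.34550108e-04 -9.73030186e-01  2.30677201e-01  1.20941815e+02]
 [-1.30106786e-03  2.30677715e-01  9.73029341e-01  5.10506552e+02]
 [-9.99999011e-01  2.20006247e-04 -1.38928710e-03  2.26101451e+02]
 [ 0.00000000e+00  0.00000000e+00  0.00000000e+00  1.00000000e+00]]
```

Call:
carry_out:
  rows:
    - [26,-26,0,-4]
    - [52,-52,0,-8]
    - [78,-78,0,-12]
    - [104,-104,0,-16]
    - [130,-130,5,-20]
    - [156,-156,5,-25]
    - [182,-182,5,-30]
    - [208,-210,10,-35]
    - [222,-247,10,-40]
    - [237,-284,10,-45]
    - [251,-321,10,-50]
    - [265,-358,10,-55]
    - [280,-395,10,-60]
    - [294,-432,10,-65]
    - [308,-470,10,-70]
    - [323,-507,10,-73]
    - [337,-544,10,-76]
    - [351,-580,10,-77]
    - [351,-580,10,-77]
    - [351,-580,10,-77]
  hand: 91.8

```text
time: 1.77
tool_pos: [472.0, -71.1, 235.4]
tcp_rot: [2.889, 1.568, 2.88]
contact_force: [0.2, -0.0, 0.4]
grip_width: 91.8
```

Run:
```python
from h import *
T=tool();im=capture("wrist");cv2.imwrite("pics/w1.png",im[:,:,::-1])
np.save("T1.npy",T);o=get_obs();print(np.round(T,3).tolist(),o["time"],o["joint_positions"],o["contact_force"])
c=camera_info("wrist");P=T@np.array(c["mount"]);K=np.array(c["camera_matrix"]);print(K.tolist())
for p in([472,-70.5,179],[472,-70.5,135]):
    q=np.linalg.inv(P)@[*p,1];q=K@q[:3];print(q[:2]/q[2])
```

```text
[[-0.003, 0.009, 1.0, 471.965], [0.001, 1.0, -0.009, -71.053], [-1.0, 0.001, -0.003, 235.392], [0.0, 0.0, 0.0, 1.0]] 1.8167 [-3.07803970e-01  2.47701532e-01  1.63302821e+00  1.67364792e-04
  1.26400596e+00 -3.00449339e-01] [-1.01387471 -0.35292226  0.2800293 ]
[[335.636563064635, 0.0, 315.7562498609544], [0.0, 335.636563064635, 239.06206909258128], [0.0, 0.0, 1.0]]
[316.6616491  257.54268021]
[316.63303115 238.43056262]
```

View pics/w1.png

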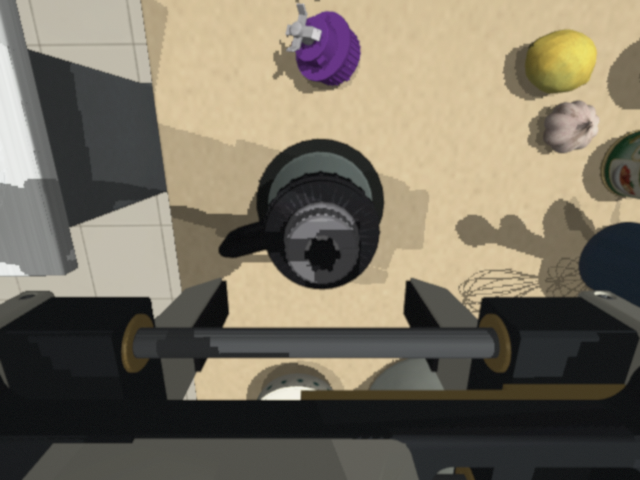

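The wrist view shows the coupling at about (323,254), a few mm off the fixed-camera prediction. I'll zoom in.

Run:
```python
from h import *
im=cv2.imread("pics/w1.png")[170:300,240:400]
cv2.imwrite("pics/w1c.png",cv2.convertScaleAbs(cv2.resize(im,None,fx=5,fy=4.6,interpolation=cv2.INTER_CUBIC)[:598],alpha=2.2,beta=20))
P=np.load("T1.npy")@np.array(camera_info("wrist")["mount"])
print(plane("wrist",(323,254),179,P))
```

```text
[476.31185459 -67.97655238 179.        ]
```

View pics/w1c.png

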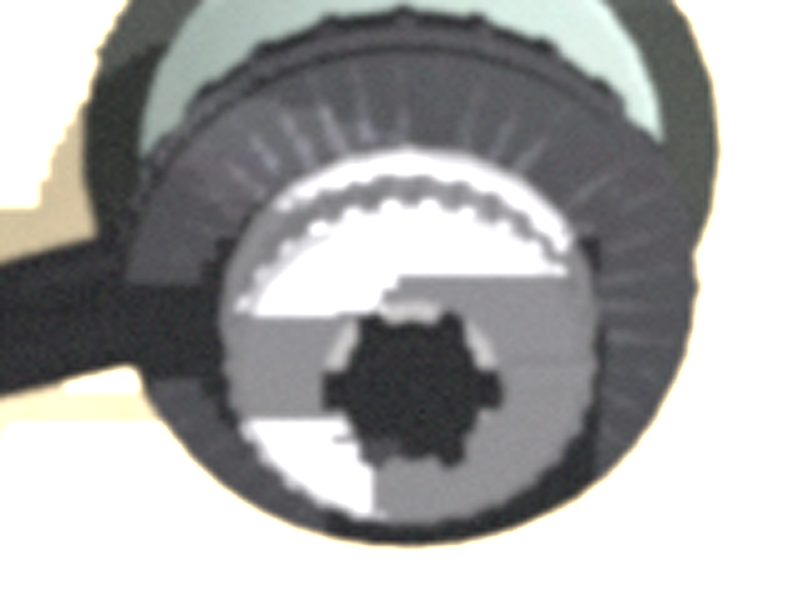

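Call:
carry_out:
  rows:
    - [1,1,-10,0]
    - [3,2,-25,0]
    - [3,2,-40,0]
    - [3,2,-55,0]
    - [3,2,-68,0]
    - [3,2,-78,0]
    - [3,2,-86,0]
    - [3,2,-91,0]
    - [3,2,-93,0]
    - [3,2,-93,0]
    - [3,2,-93,0]

```text
time: 2.73
tool_pos: [474.7, -67.5, 142.9]
tcp_rot: [2.772, 1.568, 2.765]
contact_force: [-0.5, -0.1, -0.0]
grip_width: 92.2
```

Run:
```python
from h import *
T=tool();im=capture("wrist");np.save("T2.npy",T)
cv2.imwrite("pics/w2.png",cv2.convertScaleAbs(im[:,:,::-1],alpha=1.8,beta=15))
```

```text
(no output)
```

View pics/w2.png

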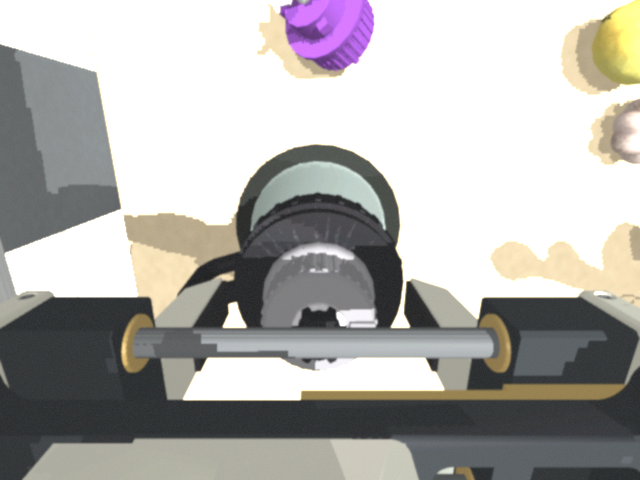

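The fingers straddle the collar: collar spans columns 263–376, fingertip inner edges about 229 and 407. The offset is roughly 1 mm in +x. I'll close with that shift.

Call:
carry_out:
  rows:
    - [1,0,0,0]
    - [1,0,0,0]
    - [1,0,0,0]
    - [1,0,0,0]
    - [1,0,0,0]
    - [1,0,0,0]
    - [1,0,0,0]
    - [1,0,0,0]
    - [1,0,0,0]
    - [1,0,0,0]
  hand: 40

```text
time: 3.62
tool_pos: [475.8, -67.6, 143.0]
tcp_rot: [2.774, 1.569, 2.767]
contact_force: [-0.5, -0.4, 0.1]
grip_width: 53.4
```

Call:
carry_out:
  rows:
    - [0,0,0,1]
    - [0,0,0,2]
    - [0,0,0,3]
    - [0,0,0,4]
    - [0,0,0,5]
    - [0,0,0,6]
    - [0,0,0,6]
  hand: 0

```text
time: 4.2
tool_pos: [475.8, -67.6, 143.0]
tcp_rot: [2.761, 1.569, 2.86]
contact_force: [-0.6, -0.6, 1.1]
grip_width: 53.8
```

```bash
python3 -c "
from h import *
o=get_obs();print({k:np.round(o[k],3).tolist() for k in('moment','contact_force','joint_positions','grip_width')});print(np.degrees(np.arctan2(*tool()[:2,2][::-1])))"
```

```text
{'moment': [-0.105, 0.052, 0.038], 'contact_force': [-0.569, -0.587, 1.079], 'joint_positions': [-0.301, 0.353, 1.764, -0.0, 1.027, -0.4], 'grip_width': 53.8}
5.674275761267473
```

Moment is near zero after 6° anticlockwise, so there is no stop and this looks like the right way. Continuing.

Call:
carry_out:
  rows:
    - [0,0,0,4]
    - [0,0,0,8]
    - [0,0,0,12]
    - [0,0,0,16]
    - [0,0,0,20]
    - [0,0,0,24]
    - [0,0,0,28]
    - [0,0,0,32]
    - [0,0,0,36]
    - [0,0,0,40]
    - [0,0,0,44]
    - [0,0,0,48]
    - [0,0,0,52]
    - [0,0,0,55]
    - [0,0,0,57]
    - [0,0,0,57]
    - [0,0,0,57]

```text
time: 5.62
tool_pos: [475.8, -67.9, 143.0]
tcp_rot: [2.85, 1.568, -2.341]
contact_force: [-0.3, -1.3, 0.5]
grip_width: 53.6
```

Run:
```python
from h import *
o=get_obs();print({k:np.round(o[k],3).tolist() for k in('moment','contact_force','joint_positions','grip_width')});print(np.degrees(np.arctan2(*tool()[:2,2][::-1])))
im=capture("wrist")[:,:,::-1]
a=cv2.imread("pics/w2.png")[200:400,200:440];b=cv2.convertScaleAbs(im,alpha=1.8,beta=15)[200:400,200:440]
cv2.imwrite("pics/w3.png",cv2.resize(np.hstack([a,b]),(800,334),interpolation=cv2.INTER_CUBIC))
```

```text
{'moment': [-0.218, 0.053, 0.018], 'contact_force': [-0.327, -1.346, 0.469], 'joint_positions': [-0.3, 0.352, 1.765, -0.002, 1.026, -1.391], 'grip_width': 53.582}
62.60936432102625
```

View pics/w3.png

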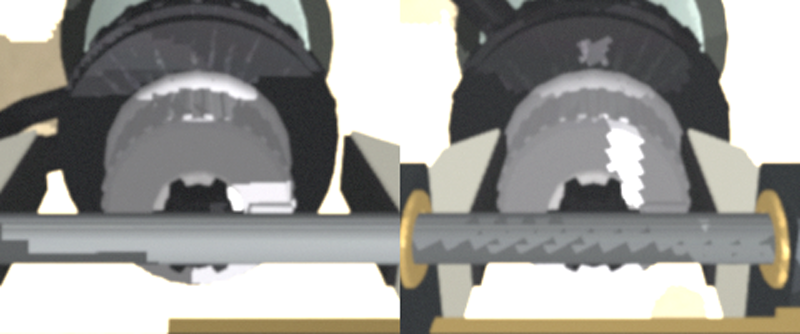

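The pointer and the coupling teeth keep their place relative to the jaws, so the collar turned about 63° with the gripper. Lifting now, gently at first.

Call:
carry_out:
  rows:
    - [0,0,1,0]
    - [0,0,2,0]
    - [0,0,4,0]
    - [0,0,6,0]
    - [0,0,8,0]
    - [0,0,8,0]

```text
time: 6.17
tool_pos: [475.8, -67.8, 151.4]
tcp_rot: [2.934, 1.568, -2.256]
contact_force: [-1.1, -0.0, -1.0]
grip_width: 53.4
```

Call:
carry_out:
  rows:
    - [0,0,3,0]
    - [0,0,7,0]
    - [0,0,11,0]
    - [0,0,15,0]
    - [0,0,19,0]
    - [0,0,23,0]
    - [0,0,27,0]
    - [0,0,31,0]
    - [0,0,35,0]
    - [0,0,39,0]
    - [0,0,43,0]
    - [0,0,47,0]
    - [0,0,51,0]
    - [0,0,54,0]
    - [0,0,56,0]
    - [0,0,57,0]
    - [0,0,57,0]
    - [0,0,57,0]
    - [0,0,57,0]

```text
time: 7.75
tool_pos: [475.7, -67.8, 208.2]
tcp_rot: [2.747, 1.568, -2.443]
contact_force: [-0.6, 0.1, -2.8]
grip_width: 53.3
```

Run:
```python
from h import *
o=get_obs();print({k:np.round(o[k],3).tolist() for k in('moment','contact_force','dq','grip_width','tool_pos')})
s=capture("scene")[180-60:290,200:340,::-1];w=capture("wrist")[140:400,160:480,::-1]
f=lambda a,sz:cv2.convertScaleAbs(cv2.resize(a,sz,interpolation=cv2.INTER_CUBIC),alpha=1.6,beta=15)
cv2.imwrite("pics/l1.png",np.hstack([f(s,(410,500)),f(w,(390,500))]))
```

```text
{'moment': [0.027, 0.038, -0.022], 'contact_force': [-0.626, 0.083, -2.837], 'dq': [-0.002, 0.002, -0.0, -0.001, -0.0, 0.0], 'grip_width': 53.254, 'tool_pos': [475.679, -67.785, 208.166]}
```

View pics/l1.png

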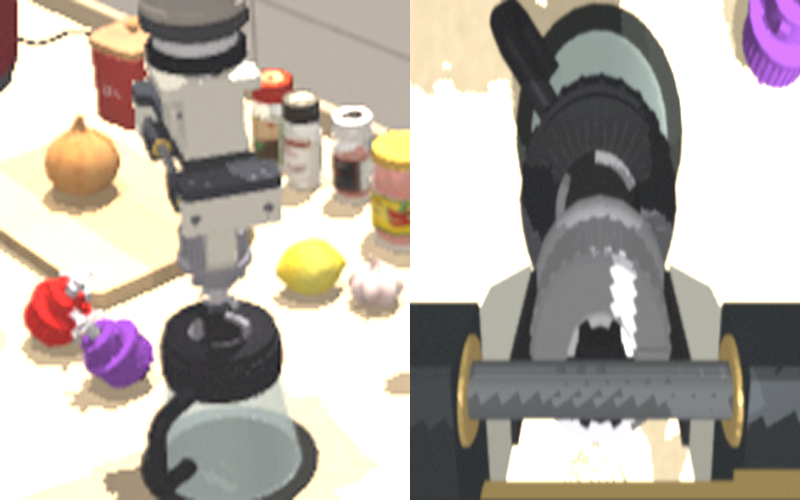

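The picture shows the unit out and hanging level, with the blades above the open jar mouth. The tool has risen 65 mm, so the tips should be about 23 mm clear. The force of −2.8 N matches the unit's weight. Handing in.

```bash
python3 -c "
from h import *
print(close_job());o=get_obs();print(o['time'],o['tool_pos'],o['contact_force'],o['grip_width'])"
```

```text
the job is handed in; nothing more can be done
None
the job is handed in; nothing more can be done
```

The blade unit came loose anticlockwise and is now held level over the jar. I handed the job in at about 8 s; no verdict is reported.

- **Turning:** I gripped the collar and turned it about 63° (1.1 rad) in its seat. It met no stop, and the pointer turned along with the jaws.
- **Lifting:** I raised it 65 mm straight up, which puts the blade tips about 23 mm above the jar's top by calculation.
- **Last checks:** The arm was still and the grip width was 53.3 mm. The force was −2.8 N, which fits the unit's weight alone. The last picture showed the blades clear above the jar's opening.
- **Glass, lemon and bowl:** The arm stayed above them and never came near them while low, but I did not measure them again at the end.
- **Disagreement:** The wrist camera and the fixed cameras differed by 3–5 mm on where the collar was. I trusted the wrist view, and the grasp gave almost no side force.

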